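# Seat the round-bottomed pepper mill in its catch cup

### The job

Put the round-bottomed pepper mill away in its catch cup, the wide low wooden cup (not the narrow egg cup on a stem): lower it in gently, without letting it fall, so that it sits fully home and upright, and let go. Leave the catch cup, the egg cup and the spice jar standing where they are.

Things in the scene. Friction and masses are not known exactly. Their poses are not given: they have to be found in the camera images.
- pepper_mill: Wooden pepper mill, 117 mm tall, upright and loose on the worktop, about 0.2 kg, round about its z axis (up). Origin: centre of its underside. Bowl-shaped base: flat foot 26 mm across, 40 at 8 mm height, 52 at 20, 58 (widest) at 32 to 37. From 60 to 100 mm height a straight grip of 36 mm diameter with a thin steel ring: grasp there from above. Rounded cap with a small steel nut on top.
- mill_cup: Catch cup: wide low cup of pale wood, loose, 0.35 kg, 38 mm high, rim 74 mm across, round about its z axis (up). Origin: centre of its underside. Bowl-shaped hollow, open upward: 66 mm across at the rim, 58 at 28 mm height, 45 at 16, flat floor 30 across at 8 mm height. Its sloping wall guides the mill's base to the middle; home, the mill's foot rests on the floor, 8 mm above the cup's underside.
- egg_cup: Bystander: egg cup of the same pale wood on a thin stem with a round foot, loose, 52 mm high, 48 mm across the rim, hollow 40 mm across, too narrow for the mill. Origin: centre of its underside, z up.
- spice_jar_a: Bystander: loose straight flat-bottomed spice jar with a dark lid, 41 mm across, 105 mm tall. Origin: centre of its underside, z up.
Mind the look-alikes: they are no part of the job. Leave any purple or turquoise look-alike of the pepper_mill alone.

How it is judged:
On the way:
1. the mill is lifted clear of the worktop (height (world z) of pepper_mill above 0.03 m), for 0.2 s.
At the end, for the whole second after the job is handed in: The mill rests released in the catch cup, foot within 10 mm of the cup's axis, underside 4 to 13 mm above the cup's underside, upright within 10 degrees; catch cup, egg cup and spice jar stand upright within 10 degrees and within 30 mm of where they were (horizontal distance between pepper_mill and mill_cup below 0.01 m and z of pepper_mill in the frame of mill_cup between 0.004 and 0.013 m and angle between each of pepper_mill, mill_cup, egg_cup, spice_jar_a's own z axis and vertical below 0.17 rad and distance of each of mill_cup, egg_cup, spice_jar_a from where it was at the start of the episode below 0.03 m and linear speed of pepper_mill below 0.03 m/s); the robot touches nothing.
It fails at once if the mill falls freely (let go from more than about 18 mm up, or knocked over): it moves faster than 0.6 m/s while the fingers do not hold it (linear speed of pepper_mill above 0.6 m/s and contact force between the fingers and pepper_mill below 0.1 N).
It also fails if it takes over 40 s, if anything falls off the work surface, if the arm or the gripper's body presses on something with over 40 N, if the wrist force passes 120 N, or if a joint passes its speed limit or range.

### The arm

A 6-joint arm with a two-finger parallel gripper is mounted at the origin on a cart in front of the work surface, level with it; the furniture and walls round the work are solid. World frame = base frame: x ahead of the robot, y to its left, z up, the work surface at z = 0. Lengths are in m, angles in rad, forces in N, time in s.
With the tool pointing down it reaches from about 0.35 to 0.875 m from the base axis. Payload 4.2 kg.
Tool frame: the origin (TCP) lies midway between the tips of the shut fingers; the grasp point (between the pads) lies 19 mm behind it; z points along the fingers, y is the line along which they close (so a half turn about z gives the same grasp; the last joint's range is limited). The gripper opens to 85 mm and grips with 20 to 120 N. Pads are 22 mm wide; open, the fingers measure 114 mm over their backs; the gripper's body (76 mm by 85 mm) begins 54 mm behind the grasp point. The pads swing forward as they close: fully open they stand 13 mm farther back than shut.
Start: joints at [1.575, 0.385, 0.008, 0, -1.194, -0.259], TCP at [0.158, 0.605, 0.231] pointing down, gripper open.
Joint ranges: [-3.14, 3.14], [-1.21, 2.06], [-1.07, 1.41], [-3.16, 2.05], [-2.99, -0.16], [-3.1, 3.1]. Speed limits (rad/s): [2.79, 2.79, 3.14, 3.14, 3.14, 3.14].

### API

Orientations are given as a rotation vector (axis times angle).
In Python, from cell import r gives the robot as it stands. The module is installed in compiled form; this text tells all that it offers.
- The arm moves only by the tool drive_tool, never from a script. Its argument "moves" is a list that holds one entry, the list of rows, each a list of 5 numbers: the shift along the tool's x, y, z in mm, then the turn about the tool's z in rad, then the closure, from 0 (fully open) to 1 (shut). In form: [[[x, y, z, spin, gripper], ...]]. A call has 1 to 12 rows; each row shifts and turns the commanded pose from where the row before left it, along the tool's axes as they then stand; what a row does not reach is not made up. A row lasts 1/10 s, in which the tool goes at most 50 mm and 8.59 degrees, less where a joint would pass 70% of its speed; a pose out of reach is approached as far as the arm can. A call with a gripper value outside its range is refused whole. The fingers move at their own pace and stop on an object; the grip force is fixed at half the most. Time passes only in rows, so rows that do not move let the fingers close. It gives the time, the measured TCP pose, the force, the opening and the grip force at its end, in the units of the state.
- r.observe(): the state, without advancing time (a new reading comes with each control period).
- r.grab_frame(name): name is "side" or "top"; returns a dict with "pixels" (400x640x3 uint8, red, green, blue), "fx", "fy", "cx", "cy" (pixels), "distortion" ([k1, k2, p1, p2, k3] as OpenCV has them; the pictures are not rectified), "R" (3x3) and "t" (3): a world point X has camera coordinates R X + t. Camera axes: x right, y down, z forward; pixel columns grow to the right and rows downward; lengths in m; the calibration is good to about 2 mm. A picture is of the moment at which its call begins. There is no depth.
- r.job_done(): hands the job in; it is judged then, once.
Trained networks look in the newest picture that a camera, given by its name, has taken for a name from the list of things; names that differ only in an ending like _2 or _b are one class to them, and where a whole thing is asked for, a point or a joint stands for the part that bears it (a point fixed in the world has none). Each returns a list of dicts, best first, with "p" (0 to 1); they miss things now and then, are a little off and sometimes report something else, mostly with a low value. They report only what shows in the picture. A call takes as long as a camera call. They do not tell look-alikes from the thing itself.
- r.outline_of(camera, query): "region" (400x640 bool, what is visible of it) and "rect" ([left, top, width, height] in pixels, round what is visible of it).
- r.pinpoint(camera, query): "location" ([column, row] in pixels: a listed point, or the origin of a listed thing).
The state is a dict: "time": time; "joint_pos": joint angles; "qvel": joint speeds; "tau": joint torques, N m; "ee_pos": TCP position; "orientation": TCP orientation; "wrist_force": force on the tool from outside, world axes, zero at the start; "torque": the same for the moment, N m; "width": opening from 0.0 (shut) to 1.0 (fully open); "finger_force": force on a finger pad.
Only numpy, scipy, OpenCV 4.12 (cv2) and the standard library are available. Lean on these libraries where they do the work, as an engineer would, in place of code of your own. Each camera call takes 0.05 s, during which the arm holds its last target. There are 200 camera calls.

## Working session

There is one attempt and no reset: what is moved stays moved. The work goes in short steps, Python scripts to look and compute and a tool call to move; the robot and the scene stay as the last step left them, time stands still between calls to the robot, and variables do not carry over. Pictures are saved under pics/ and viewed, at most 10 in all, crops included, and the job is handed in when it is done.

Besides the shell and the picture viewer there is one more tool, called after ">>>" in YAML: its name, and indented under it one key for each argument. drive_tool: Moves the arm, as the interface text tells. Its arguments: {"type":"object","properties":{"moves":{"type":"array","items":{"type":"array","items":{"type":"array","items":{"type":"number"}}}}},"required":["moves"]}

```bash
mkdir -p pics
cat > h.py <<'E'
import numpy as np, cv2
from cell import r
def K(f): return np.array([[f['fx'],0,f['cx']],[0,f['fy'],f['cy']],[0,0,1.]])
def at_z(f,px,z):
    u=cv2.undistortPoints(np.array([[px]],float),K(f),np.array(f['distortion'],float))[0,0]
    R=np.array(f['R']);c=-R.T@np.array(f['t']);d=R.T@np.array([u[0],u[1],1])
    return c+d*(z-c[2])/d[2]
def proj(f,X):
    return cv2.projectPoints(np.array(X,float).reshape(-1,1,3),cv2.Rodrigues(np.array(f['R']))[0],np.array(f['t'],float),K(f),np.array(f['distortion'],float))[0][:,0]
def save(f,n,crop=None,s=1):
    im=f['pixels'][:,:,::-1]
    if crop: x,y,w,h=crop; im=im[y:y+h,x:x+w]
    cv2.imwrite('pics/'+n,cv2.resize(im,None,fx=s,fy=s,interpolation=cv2.INTER_CUBIC))
E
python3 - <<'E'
from h import *
for c in('top','side'):
    f=r.grab_frame(c);save(f,c+'1.png')
    print(c,'cam',np.round(-np.array(f['R']).T@np.array(f['t']),3))
    for q in('pepper_mill','mill_cup','egg_cup','spice_jar_a'):
        for d in r.pinpoint(c,q): print(q,'pin',round(d['p'],2),np.round(d['location']),np.round(at_z(f,d['location'],0),3))
        for d in r.outline_of(c,q): print(q,'rect',round(d['p'],2),np.round(d['rect']))
print(r.observe())
E
```

```text
top cam [ 0.28  -0.099  1.169]
pepper_mill pin 0.94 [365. 194.] [ 0.484 -0.177  0.   ]
pepper_mill pin 0.75 [256. 195.] [0.476 0.085 0.   ]
pepper_mill pin 0.66 [409. 218.] [ 0.428 -0.28   0.   ]
pepper_mill pin 0.62 [463. 213.] [ 0.442 -0.406  0.   ]
pepper_mill rect 0.91 [400. 204.  29.  24.]
pepper_mill rect 0.81 [356. 181.  24.  26.]
pepper_mill rect 0.64 [242. 180.  24.  25.]
pepper_mill rect 0.57 [454. 199.  30.  30.]
mill_cup pin 0.63 [201. 213.] [0.43  0.213 0.   ]
mill_cup rect 0.89 [181. 194.  36.  35.]
egg_cup pin 0.67 [446. 174.] [ 0.537 -0.37   0.   ]
egg_cup rect 0.7 [436. 159.  21.  25.]
spice_jar_a pin 0.95 [291. 201.] [ 0.464 -0.001  0.   ]
spice_jar_a pin 0.48 [367. 195.] [ 0.482 -0.182  0.   ]
spice_jar_a rect 0.58 [279. 189.  28.  22.]
side cam [ 0.353 -0.758  0.62 ]
pepper_mill pin 0.82 [309. 271.] [ 0.427 -0.29   0.   ]
pepper_mill pin 0.79 [326. 232.] [ 0.483 -0.19   0.   ]
pepper_mill pin 0.68 [303. 163.] [0.476 0.078 0.   ]
pepper_mill pin 0.55 [326. 328.] [ 0.433 -0.42   0.   ]
pepper_mill rect 0.92 [314. 288.  32.  45.]
pepper_mill rect 0.75 [294. 126.  19.
[... 414 characters left out ...]
5.]
{'time': 0.9, 'joint_pos': array([ 1.57459114e+00,  3.84653339e-01,  7.92355365e-03, -6.33087146e-06,
       -1.19402116e+00, -2.58616279e-01]), 'qvel': array([-1.12563906e-03, -1.43614815e-05, -1.49134770e-03, -7.48925146e-04,
        1.47630024e-03, -4.26295751e-04]), 'tau': array([ 1.00306846e-03, -3.92076766e+01,  1.88617015e+01,  4.19041336e+00,
       -3.49735456e-04,  2.29579635e-07]), 'ee_pos': array([0.15750425, 0.60480733, 0.23134857]), 'orientation': array([-3.11608329e+00,  3.99188534e-01,  1.84926613e-05]), 'wrist_force': array([-0.17559281, -0.38305837,  0.44370093]), 'torque': array([-0.0105309 ,  0.03285421, -0.00626819]), 'finger_force': 0.0, 'width': 0.9994047174164701}
```

View pics/top1.png

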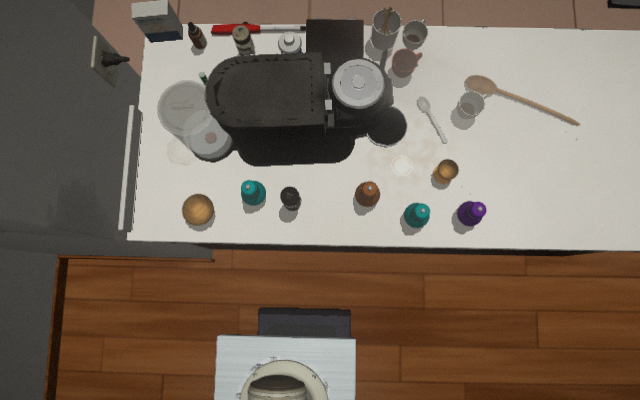

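View pics/side1.png

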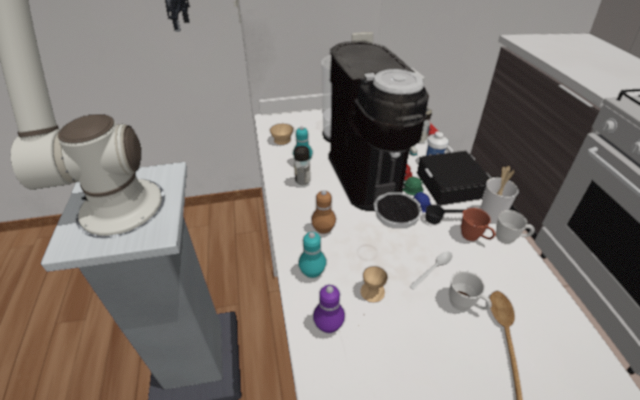

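Candidates in the top view are turquoise (253,193), brown (367,194), turquoise (417,214) and purple (471,213). The only plain wooden one is the brown at (367,194). For the cups, the wide low one is at (198,210) and the egg cup on its stem is at (446,171). I'll check the choice in one close crop and see where the gripper appears.

Run:
```python
from h import *
f=r.grab_frame('side');save(f,'side2.png',(255,110,140,230),2.6)
print('tcp side',proj(f,[.158,.605,.231]), 'mill top side',proj(f,[[.484,-.182,.117],[.484,-.182,0],[.43,.212,.038]]))
g=r.grab_frame('top')
print('tcp top',proj(g,[[.158,.605,.231],[.158,.605,.4]]))
# refine: mill centroid/extent, cup rim
for c,ff,q,z,x0 in(('top',g,'mill_cup',.038,200),('side',f,'mill_cup',.038,280),('top',g,'egg_cup',.052,446)):
    d=r.outline_of(c,q)[0];ys,xs=np.nonzero(d['region']);print(c,q,d['rect'],xs.mean(),ys.mean(),at_z(ff,(xs.mean(),ys.mean()),z))
for c,ff in(('top',g),('side',f)):
  for d in r.outline_of(c,'pepper_mill'):
    ys,xs=np.nonzero(d['region']);print(c,d['rect'],np.round(ff['pixels'][ys,xs].mean(0)),np.round(at_z(ff,(xs.mean(),ys.mean()),.05),3))
```

```text
tcp side [[182.54778486  30.45650361]] mill top side [[325.94271347 190.09760894]
 [325.52112906 229.38005718]
 [279.40068337 128.62303852]]
tcp top [[ -40.45939508  334.3894258 ]
 [-116.36664452  344.82579422]]
top mill_cup [182.3, 193.8, 32.8, 34.2] 197.30099502487562 209.37935323383084 [0.43403805 0.21252314 0.038     ]
side mill_cup [270.5, 124.2, 23.2, 19.3] 281.8486997635934 132.8983451536643 [0.43410642 0.18658441 0.038     ]
top egg_cup [436.7, 158.2, 21.2, 25.9] 445.6829268292683 171.43680709534368 [ 0.53078912 -0.35648496  0.052     ]
top [356.4, 183.0, 26.1, 28.4] [99. 75. 56.] [ 0.475 -0.179  0.05 ]
top [455.5, 200.4, 29.8, 28.1] [69. 46. 84.] [ 0.436 -0.411  0.05 ]
top [241.7, 182.9, 24.5, 21.7] [41. 94. 90.] [0.473 0.083 0.05 ]
top [400.1, 203.6, 28.5, 26.1] [47. 94. 90.] [ 0.429 -0.289  0.05 ]
side [294.6, 125.6, 18.7, 31.2] [ 82. 131. 130.] [0.486 0.132 0.05 ]
side [313.0, 191.8, 23.6, 41.8] [125.  96.  73.] [ 0.479 -0.181  0.05 ]
side [313.6, 286.5, 33.0, 46.8] [103.  69. 124.] [ 0.438 -0.415  0.05 ]
side [293.4, 233.8, 33.4, 46.0] [ 72. 131. 130.] [ 0.432 -0.293  0.05 ]
```

View pics/side2.png

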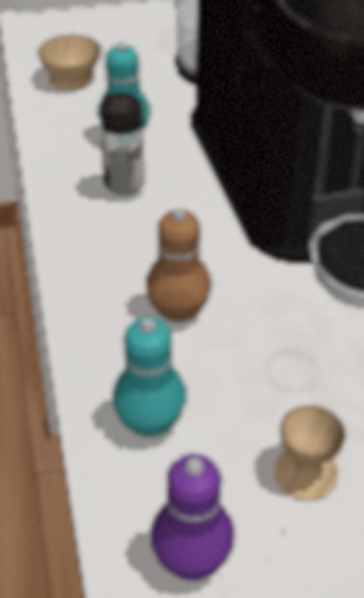

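Run:
```python
from h import *
f=r.grab_frame('side');g=r.grab_frame('top')
for z in(-.7,-.9): print(z,[np.round(at_z(g,p,z),2) for p in((60,260),(50,390),(210,262))],[np.round(at_z(f,p,z),2) for p in((245,205),(130,193))])
print('counter',[np.round(at_z(g,p,0),3) for p in((128,238),(140,100),(240,162),(352,162),(215,262))],[np.round(at_z(f,p,0),3) for p in((255,113),(322,112),(345,185),(383,203))])
print('nut top',r.grab_frame('top')['pixels'].shape, [np.round(at_z(g,p,.115),3) for p in((370,186),)], np.round(at_z(f,(323.8,191.9),.115),3))
save(g,'top2.png',(170,140,310,110),2.5)
```

```text
-0.7 [array([ 0.33,  0.93, -0.7 ]), array([-0.15,  0.93, -0.7 ]), array([ 0.34,  0.35, -0.7 ])] [array([ 0.26,  0.72, -0.7 ]), array([-0.36,  0.95, -0.7 ])]
-0.9 [array([ 0.33,  1.05, -0.9 ]), array([-0.19,  1.04, -0.9 ]), array([ 0.34,  0.4 , -0.9 ])] [array([ 0.25,  0.95, -0.9 ]), array([-0.47,  1.21, -0.9 ])]
counter [array([0.367, 0.386, 0.   ]), array([0.712, 0.386, 0.   ]), array([0.557, 0.126, 0.   ]), array([ 0.562, -0.144,  0.   ]), array([0.316, 0.173, 0.   ])] [array([0.366, 0.394, 0.   ]), array([0.589, 0.353, 0.   ]), array([ 0.567, -0.038,  0.   ]), array([ 0.641, -0.124,  0.   ])]
nut top (400, 640, 3) [array([ 0.482, -0.179,  0.115])] [ 0.479 -0.184  0.115]
```

View pics/top2.png

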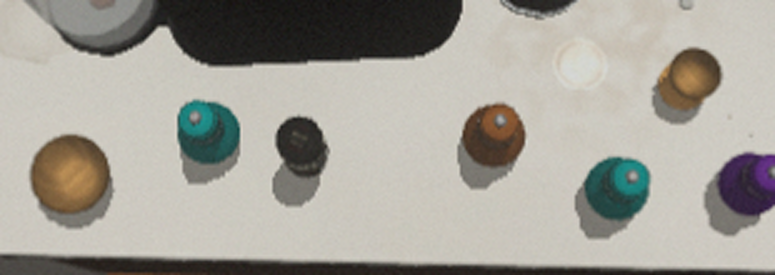

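The crop confirms the plain brown mill at top (367,194), with its nut at about (370,188). The wide cup is at (198,210). The end wall's corner is near (0.34, 0.40), so I'll retract first and swing round it at a small radius.

```bash
cat >> h.py <<'E'
def rows(*pts):
    s=r.observe();R=cv2.Rodrigues(np.array(s['orientation']))[0];p=np.array(s['ee_pos'])
    for q in pts:
        d=R.T@(np.array(q)-p)*1000;print(q,np.round(d,1),'n>=',int(np.ceil(np.linalg.norm(d)/40)));p=np.array(q)
E
python3 -c "
from h import *
rows([.13,.42,.24],[.25,.29,.24],[.36,.08,.24],[.44,-.14,.24],[.479,-.181,.19])"
```

```text
[0.13, 0.42, 0.24] [ 20.  185.8  -8.7] n>= 5
[0.25, 0.29, 0.24] [148.9  95.6  -0. ] n>= 5
[0.36, 0.08, 0.24] [159.4 175.5   0. ] n>= 6
[0.44, -0.14, 0.24] [132.9 192.7   0. ] n>= 6
[0.479, -0.181, 0.19] [48.1 29.8 50. ] n>= 2
```

>>> drive_tool:
  moves:
    - [[4, 37, -2, 0, 0], [4, 37, -2, 0, 0], [4, 37, -2, 0, 0], [4, 37, -2, 0, 0], [4, 37, -1, 0, 0], [30, 19, 0, 0, 0], [30, 19, 0, 0, 0], [30, 19, 0, 0, 0], [30, 19, 0, 0, 0], [29, 19, 0, 0, 0], [0, 0, 0, 0, 0]]

```text
time: 2.5
ee_pos: [0.2517, 0.2887, 0.2405]
orientation: [-3.115, 0.406, -0.0]
wrist_force: [-0.5, 1.3, -0.5]
width: 1.003
finger_force: 0.0
```

```bash
python3 -c "
from h import *
rows([.36,.08,.24],[.43,-.14,.24],[.479,-.181,.19])"
```

```text
[0.36, 0.08, 0.24] [158.1 174.    0.5] n>= 6
[0.43, -0.14, 0.24] [124.  194.7  -0. ] n>= 6
[0.479, -0.181, 0.19] [57.9 27.1 50. ] n>= 3
```

>>> drive_tool:
  moves:
    - [[26, 29, 0, 0, 0], [26, 29, 0, 0, 0], [26, 29, 0, 0, 0], [26, 29, 0, 0, 0], [26, 29, 0, 0, 0], [26, 29, 0, 0, 0], [20, 32, 0, 0, 0], [20, 32, 0, 0, 0], [20, 32, 0, 0, 0], [20, 32, 0, 0, 0], [20, 32, 0, 0, 0], [24, 35, 0, 0, 0]]

```text
time: 3.7
ee_pos: [0.4289, -0.1375, 0.2407]
orientation: [-3.116, 0.398, -0.002]
wrist_force: [1.0, 1.5, 0.6]
width: 0.998
finger_force: 0.0
```

>>> drive_tool:
  moves:
    - [[29, 13, 25, 0, 0], [29, 13, 25, 0, 0], [0, 0, 0, 0, 0], [0, 0, 0, 0, 0]]

```text
time: 4.1
ee_pos: [0.478, -0.1762, 0.1893]
orientation: [3.116, -0.4, -0.004]
wrist_force: [1.4, 0.1, 0.1]
width: 0.997
finger_force: 0.0
```

```bash
python3 -c "
from h import *
s=r.observe();R=cv2.Rodrigues(np.array(s['orientation']))[0];print(s['ee_pos'],R.round(3).tolist())
f=r.grab_frame('side');save(f,'side3.png',(250,60,160,200),3)
d=r.pinpoint('side','pepper_mill');print([(np.round(at_z(f,x['location'],0),3),round(x['p'],2)) for x in d])
rows([.479,-.181,.058])"
```

```text
[ 0.47800235 -0.17619429  0.18934312] [[0.968, -0.253, -0.003], [-0.253, -0.968, 0.0], [-0.002, 0.001, -1.0]]
[(array([ 0.436, -0.416,  0.   ]), 0.96), (array([ 0.484, -0.187,  0.   ]), 0.79), (array([ 0.427, -0.294,  0.   ]), 0.74), (array([0.475, 0.084, 0.   ]), 0.51)]
[0.479, -0.181, 0.058] [  2.    4.9 133.1] n>= 4
```

View pics/side3.png

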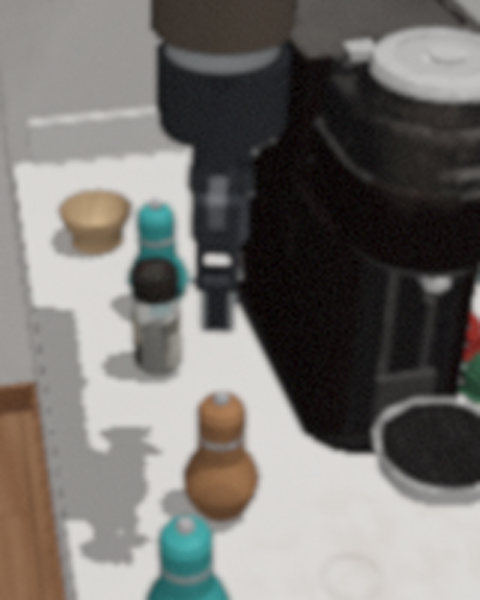

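The gripper hangs over the brown mill, with its tips at crop (217,325) and the cap at (222,395), clear of the machine. I'll descend and close.

>>> drive_tool:
  moves:
    - [[2, 5, 33, 0, 0], [0, 0, 33, 0, 0], [0, 0, 33, 0, 0], [0, 0, 22, 0, 0], [0, 0, 11, 0, 0], [0, 0, 0, 0, 0], [0, 0, 0, 0, 0.3], [0, 0, 0, 0, 0.4]]

```text
time: 5.0
ee_pos: [0.4799, -0.1815, 0.06]
orientation: [-3.116, 0.398, -0.006]
wrist_force: [-0.2, -0.6, -0.3]
width: 0.693
finger_force: 0.0
```

>>> drive_tool:
  moves:
    - [[0, 0, 0, 0, 1], [0, 0, 0, 0, 1], [0, 0, 0, 0, 1], [0, 0, 0, 0, 1], [0, 0, 0, 0, 1], [0, 0, 0, 0, 1]]

```text
time: 5.6
ee_pos: [0.4796, -0.1816, 0.0596]
orientation: [3.116, -0.398, 0.003]
wrist_force: [-0.4, 2.2, 6.2]
width: 0.406
finger_force: 59.6
```

>>> drive_tool:
  moves:
    - [[0, 0, -10, 0, 1], [0, 0, -20, 0, 1], [0, 0, -30, 0, 1], [0, 0, -30, 0, 1], [0, 0, -30, 0, 1], [0, 0, -30, 0, 1], [0, 0, -20, 0, 1], [0, 0, 0, 0, 1], [0, 0, 0, 0, 1]]

```text
time: 6.5
ee_pos: [0.4779, -0.1813, 0.2278]
orientation: [-3.115, 0.4, 0.001]
wrist_force: [-0.3, 0.2, -2.0]
width: 0.406
finger_force: 59.8
```

```bash
python3 -c "
from h import *
f=r.grab_frame('side');save(f,'side4.png',(250,60,160,200),3)
rows([.44,-.1,.23],[.41,.05,.23],[.433,.212,.23],[.433,.212,.12])"
```

```text
[0.44, -0.1, 0.23] [-56.9 -69.2  -2.8] n>= 3
[0.41, 0.05, 0.23] [ -66.9 -137.6    0.2] n>= 4
[0.433, 0.212, 0.23] [-1.870e+01 -1.626e+02  1.000e-01] n>= 5
[0.433, 0.212, 0.12] [  0.3   0.  110. ] n>= 3
```

View pics/side4.png

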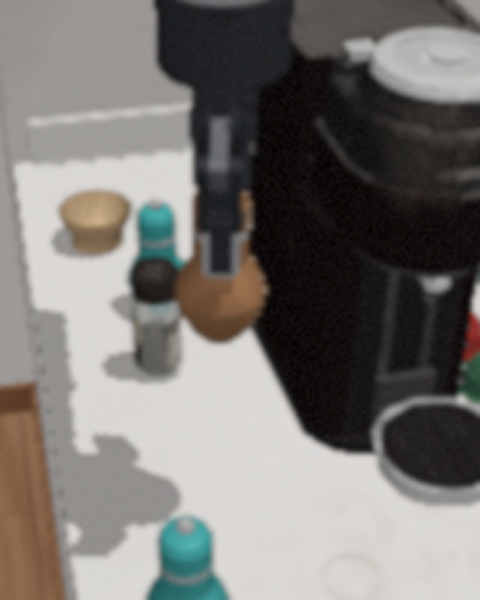

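The mill is held upright, its foot at crop (220,340). Now I'll carry it over the cup.

>>> drive_tool:
  moves:
    - [[-12, -14, -1, 0, 1], [-22, -27, -1, 0, 1], [-22, -28, 0, 0, 1], [-17, -34, 0, 0, 1], [-17, -34, 0, 0, 1], [-17, -34, 0, 0, 1], [-16, -35, 0, 0, 1], [-5, -40, 0, 0, 1], [-5, -40, 0, 0, 1], [-4, -40, 0, 0, 1], [-3, -30, 0, 0, 1], [-2, -12, 0, 0, 1]]

```text
time: 7.75
ee_pos: [0.4336, 0.2123, 0.2283]
orientation: [3.114, -0.395, -0.004]
wrist_force: [-0.3, 0.5, -1.8]
width: 0.403
finger_force: 60.0
```

>>> drive_tool:
  moves:
    - [[0, 0, 20, 0, 1], [0, 0, 30, 0, 1], [0, 0, 25, 0, 1], [0, 0, 15, 0, 1], [0, 0, 5, 0, 1], [0, 0, 0, 0, 1], [0, 0, 0, 0, 1]]

```text
time: 8.45
ee_pos: [0.4344, 0.2104, 0.1358]
orientation: [-3.116, 0.399, -0.001]
wrist_force: [0.9, -0.1, -1.5]
width: 0.412
finger_force: 60.1
```

```bash
python3 -c "
from h import *
print(r.observe()['ee_pos'])
f=r.grab_frame('side');save(f,'side5.png',(240,60,110,110),5)
for q in('mill_cup','pepper_mill'):
  for d in r.outline_of('side',q)[:4]: print(q,round(d['p'],2),np.round(d['rect'],1))
for d in r.pinpoint('side','mill_cup'): print(at_z(f,d['location'],0),d['p'])
print(proj(f,[[.433,.212,.038],[.433,.212,0]]),proj(f,r.observe()['ee_pos']))
rows([.433,.212,.068])"
```

```text
[0.43439616 0.21040179 0.13583351]
mill_cup 0.95 [268.6 120.8  27.4  22.2]
pepper_mill 0.64 [294.6 228.9  32.2  50.7]
pepper_mill 0.6 [295.  126.1  17.5  32.4]
pepper_mill 0.57 [269.2  83.8  19.4  35.7]
pepper_mill 0.57 [312.9 284.9  33.5  47.9]
[0.44052906 0.20540726 0.        ] 0.83
[[280.40436281 128.51142036]
 [281.25458976 139.32684398]] [[278.60940377  98.574049  ]]
[0.433, 0.212, 0.068] [-1.7 -0.9 68.1] n>= 2
```

View pics/side5.png

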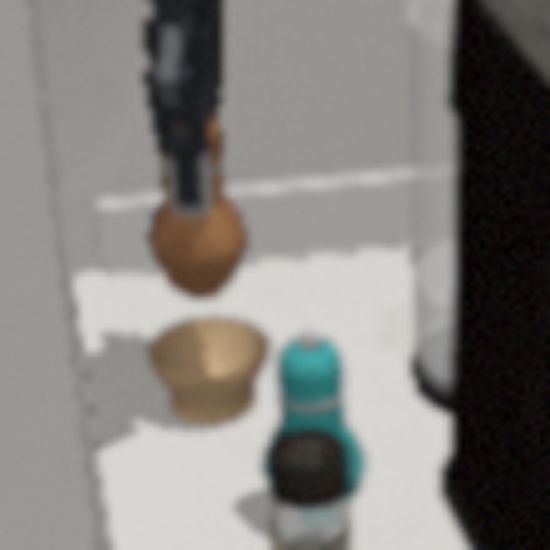

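The mill's foot is at crop (200,293), almost over the cup rim centred at (209,345). The cup is about 2–3 mm further in +x, so I'll shift slightly and descend, watching the force.

>>> drive_tool:
  moves:
    - [[1, -2, 10, 0, 1], [0, 0, 15, 0, 1], [0, 0, 12, 0, 1], [0, 0, 8, 0, 1], [0, 0, 4, 0, 1], [0, 0, 3, 0, 1], [0, 0, 2, 0, 1], [0, 0, 0, 0, 1], [0, 0, 0, 0, 1]]

```text
time: 9.55
ee_pos: [0.4357, 0.2123, 0.0816]
orientation: [-3.116, 0.399, -0.001]
wrist_force: [0.2, 0.3, -1.7]
width: 0.404
finger_force: 60.1
```

```bash
python3 -c "
from h import *
print(r.observe()['ee_pos'])
f=r.grab_frame('side');save(f,'side6.png',(240,60,110,110),5)
for c in('top','side'):
  f=r.grab_frame(c)
  for d in r.outline_of(c,'mill_cup')[:1]: print(c,round(d['p'],2),np.round(d['rect'],1))
"
```

```text
[0.43568203 0.21225173 0.08164005]
top 0.71 [181.9 193.1  33.5  33.6]
side 0.71 [270.9 124.8  22.8  22.5]
```

View pics/side6.png

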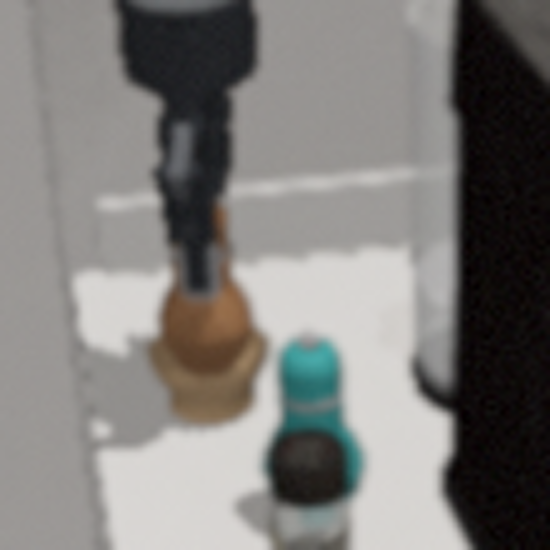

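The mill is in the cup mouth and centred (207 vs 209), with no contact force yet. I'll lower the rest in small steps.

>>> drive_tool:
  moves:
    - [[0, 0, 3, 0, 1], [0, 0, 3, 0, 1], [0, 0, 3, 0, 1], [0, 0, 2, 0, 1], [0, 0, 0, 0, 1]]

```text
time: 10.3
ee_pos: [0.4353, 0.2119, 0.0698]
orientation: [3.115, -0.399, -0.001]
wrist_force: [-0.1, 0.6, -3.4]
width: 0.408
finger_force: 60.1
```

>>> drive_tool:
  moves:
    - [[0, 0, 1, 0, 1], [0, 0, 1, 0, 1], [0, 0, 0, 0, 1]]

```text
time: 10.6
ee_pos: [0.4354, 0.212, 0.0682]
orientation: [3.116, -0.399, -0.0]
wrist_force: [-0.8, -0.4, -2.2]
width: 0.41
finger_force: 60.1
```

>>> drive_tool:
  moves:
    - [[0, 0, 1, 0, 1], [0, 0, 0, 0, 1]]

```text
time: 10.8
ee_pos: [0.4356, 0.2121, 0.0676]
orientation: [-3.116, 0.399, -0.001]
wrist_force: [-0.4, -0.4, 1.1]
width: 0.402
finger_force: 60.4
```

>>> drive_tool:
  moves:
    - [[0, 0, 1, 0, 1], [0, 0, 0, 0, 1]]

```text
time: 11.0
ee_pos: [0.4358, 0.2121, 0.0675]
orientation: [3.116, -0.398, 0.001]
wrist_force: [-2.6, -1.1, 7.7]
width: 0.406
finger_force: 61.2
```

The mill met the floor at the expected height (TCP 0.0675). I'll release and go up.

>>> drive_tool:
  moves:
    - [[0, 0, -1, 0, 0.55], [0, 0, 0, 0, 0.5], [0, 0, 0, 0, 0.4], [0, 0, 0, 0, 0.2], [0, 0, 0, 0, 0], [0, 0, 0, 0, 0], [0, 0, 0, 0, 0]]

```text
time: 11.7
ee_pos: [0.4355, 0.2121, 0.0672]
orientation: [3.116, -0.399, -0.0]
wrist_force: [0.6, -0.4, 0.4]
width: 0.999
finger_force: 0.0
```

>>> drive_tool:
  moves:
    - [[0, 0, -10, 0, 0], [0, 0, -25, 0, 0], [0, 0, -35, 0, 0], [0, 0, -35, 0, 0], [0, 0, -35, 0, 0], [0, 0, 0, 0, 0], [0, 0, 0, 0, 0]]

```text
time: 12.4
ee_pos: [0.4355, 0.2123, 0.2087]
orientation: [-3.114, 0.399, -0.002]
wrist_force: [0.2, 0.3, -0.1]
width: 0.994
finger_force: 0.0
```

```bash
python3 -c "
from h import *
f=r.grab_frame('side');save(f,'side7.png',(240,60,110,110),5)
g=r.grab_frame('top')
for q in('mill_cup','egg_cup','spice_jar_a'):print(q,[(np.round(at_z(f,d['location'],0),3),round(d['p'],2)) for d in r.pinpoint('side',q)])
"
```

```text
mill_cup [(array([0.434, 0.204, 0.   ]), 0.53)]
egg_cup [(array([ 0.539, -0.364,  0.   ]), 0.69)]
spice_jar_a [(array([ 0.457, -0.006,  0.   ]), 0.86)]
```

View pics/side7.png

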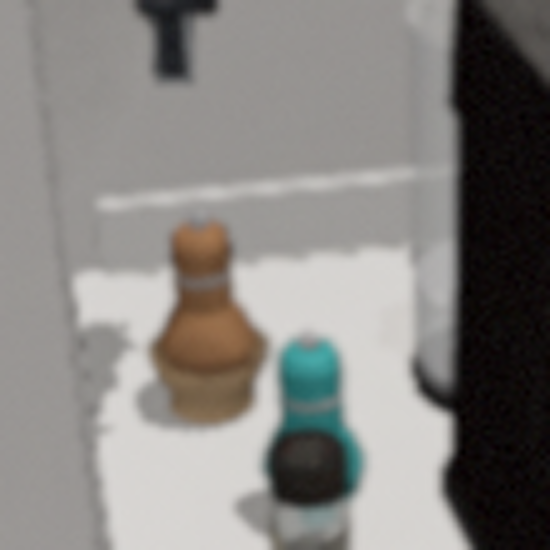

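The mill sits upright and home in the cup (cap at crop (201,235), cup at (209,390)). The slant matches the camera's perspective for a vertical. The bystanders have not moved.

```bash
python3 -c "
from cell import r
print(r.job_done())"
```

```text
the job is handed in; nothing more can be done
None
```

The pepper mill stands upright and fully home in the catch cup, lowered in and released with the gripper clear. The catch cup, egg cup and spice jar are still where they were, within measurement error. The job is handed in, but it returned no verdict.

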